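Lock the grinding cup into the spice grinder and hold it running

ROBOT

A 6-joint arm with a two-finger parallel gripper is mounted at the origin on a cart in front of the work surface, level with it; the furniture and walls round the work are solid. World frame = base frame: x ahead of the robot, y to its left, z up, the work surface at z = 0. Lengths are in mm, angles in rad, forces in N, time in s.
With the tool pointing down it reaches from about 350 to 875 mm from the base axis. Payload 4.2 kg.
Tool frame: the origin (TCP) lies at the very end of the fingers, on their centre line; the grasp point (between the pads) lies arm.grip_depth behind it (arm.grip_depth is the distance from the TCP to the grasp point, in mm); x points along the fingers, y is the direction in which the jaws open and shut, and the axes are right-handed (so a half turn about x gives the same grasp; the last joint's range is limited). The gripper opens to 85 mm and grips with 20 to 120 N. Pads are 22 mm wide; open, the fingers measure 114 mm over their backs; the gripper's body (76 mm by 85 mm) begins 54 mm behind the grasp point. The pads swing forward as they close: fully open they stand 13 mm farther back than shut.
Start: joints at [-1.023, 0.385, 0.008, 0, -1.194, -0.259], TCP at [178.017, -599.09, 231.312] pointing down, gripper open.
Joint ranges: [-3.14, 3.14], [-1.21, 2.06], [-1.07, 1.41], [-3.16, 2.05], [-2.99, -0.16], [-3.1, 3.1]. Speed limits (rad/s): [2.79, 2.79, 3.14, 3.14, 3.14, 3.14].

INTERFACE

Orientations are given as a unit quaternion [x, y, z, w].
In Python, from bench import arm, get_image, models gives the robot as it stands.
- The arm moves only by the tool arm_command, never from a script. Its argument "rows" is a list of rows, each an object of numbers: "dx", "dy", "dz": the shift along the tool's x, y, z in m; "wx", "wy", "wz": the turn, a rotation vector about the tool's x, y, z in degrees; "gripper": the closure, from -1 (fully open) to 1 (shut). A call has exactly 8 rows; each row is the pose to reach, as a shift and turn from the pose measured when the call began, along the tool's axes at that moment; what a row does not reach only later rows make up. A row lasts 1/10 s, in which the tool goes at most 50 mm and 8.59 degrees, less where a joint would pass 70% of its speed; a pose out of reach is approached as far as the arm can. A call with a gripper value outside its range is refused whole. The fingers move at their own pace and stop on an object; the grip force is fixed at half the most. Time passes only in rows, so rows that repeat a pose let the fingers close, or fill a call up. It gives the time, the measured TCP pose, the force and the opening at its end, in the units of the state.
- arm.read_state(): the state, without advancing time (a new reading comes with each control period).
- get_image(name): name is "scene" or "top"; returns a dict with "img" (420x560x3 uint8, red, green, blue), "K" (3x3 intrinsics, pixels), "rvec" (rotation vector, rad) and "tvec" (3), from world to camera coordinates, as OpenCV has them. Camera axes: x right, y down, z forward; pixel columns grow to the right and rows downward; lengths in mm; the calibration is good to about 2 mm. A picture is of the moment at which its call begins. There is no depth.
- arm.job_done(): hands the job in, once; it reports no verdict.
Trained networks look in the newest picture that a camera, given by its name, has taken for a name from the list of things; names that differ only in an ending like _2 or _b are one class to them, and where a whole thing is asked for, a point or a joint stands for the part that bears it (a point fixed in the world has none). Each returns a list of dicts, best first, with "conf" (0 to 1); they miss things now and then, are a little off and sometimes report something else, mostly with a low value. They report only what shows in the picture. A call takes as long as a camera call. They do not tell look-alikes from the thing itself.
- models.cut_out(camera, query): "mask" (420x560 bool, what is visible of it) and "extent" ([left, top, right, bottom] in pixels, round what is visible of it).
The state is a dict: "clock": time; "joints": joint angles; "joint_vel": joint speeds; "joint_efforts": joint torques, N m; "position": TCP position; "ee_rot": TCP orientation; "contact_force": force on the tool from outside, world axes, zero at the start; "wrist_torque": the same for the moment, N m; "gripper_width": finger opening in mm.
Only numpy, scipy, OpenCV 4.12 (cv2) and the standard library are available. Lean on these libraries where they do the work, as an engineer would, in place of code of your own. Each camera call takes 0.05 s, during which the arm holds its last target.

TASK

Run the spice grinder: pick up the square-bodied grinding cup, lower it upright into the round collar of the grinder base with its two side lugs going through the two notches, press it fully down against the spring, then give it a quarter turn clockwise (seen from above) against the second spring. The grinder only runs while the cup is held like that, so finish still gripping the cup, keeping it pressed fully down and turned; it comes undone if let go. Do not knock over or shift the kitchen timer, the shaker or the spice jar.

Things in the scene. Friction and masses are not known exactly. Their poses are not given: they have to be found in the camera images.
- cup_grip (a point): Centre of the gripped part of the loose grinding cup (0.13-0.25 kg, 85 mm tall), on its axis, 56 mm above its underside, z up. From 28 to 84 mm above the underside the cup is a plain aluminium block 44 x 44 mm with rounded edges; its flat faces look along the cup's own +-x and +-y and may be gripped across either pair.
- cup_foot (a point): Centre of the cup's underside, 56 mm below cup_grip, same axes. Here the cup is a grey round skirt, 54 mm in diameter, 29 mm high, chamfered at the foot. Two alike grey lugs stick out of it along the cup's +x and -x: 12 mm wide, 6 mm high (5 to 11 mm above the underside), reaching 35 mm from the axis.
- socket (a point): Centre of the mouth of the grinder base, level with its collar's top, 69 mm above the table, z up. The base is a white round housing 120 mm across, fixed. Its grey collar lip is 58 mm inside, 7 mm thick, with two notches 18 mm wide along the socket's +x and -x, open to 38 mm from the axis. The cup's x axis goes along the socket's x axis, either way round.
- seat (a point): Centre of the floor inside the collar, 21 mm below socket, same axes. Going down, the lugs meet the sprung carrier when the cup's underside is 7 mm above this floor; pressing on (4 N rising to 9 N) the underside lands on the floor. The lugs are then 3 mm below the lip and the cup can turn clockwise; above 3 mm from the floor the notches stop it from turning.
- press (a joint): Travel of the sprung carrier under the lugs, in m: 0 up (at rest), about 0.007 with the cup pressed down onto the floor. A spring pushes it up. If not kept pressed a turned cup rises 3 mm until its lugs touch the lip.
- turn (a joint): Turn of the sprung carrier, in rad, clockwise seen from above: 0 at rest, stop at 1.6. The lugs sit in it with up to 5 degrees of play and turn it along with the cup; a spring (0.12 N m at rest rising to 0.31 N m at the stop) turns it back.
- timer: Red and white round kitchen timer, 64 mm across, 39 mm high, origin at the centre of its underside; a bystander.
- shaker: Glass shaker with grey top, 44 mm across, 90 mm high, origin at the centre of its underside; a bystander.
- spice: Spice jar with black cap, 41 mm across, 105 mm high, origin at the centre of its underside; a bystander.
There are look-alikes about, which are no part of the job. What is shaped like the part that bears cup_grip but blue or orange is not meant.

How it is judged:
By the outcome, as a careful person would: the job done as asked, in the order asked, and still so for the second after the job is handed in, while the arm keeps its last pose, push and grip.
It also fails if it takes over 45 s, if anything falls off the work surface, if the arm or the gripper's body presses on something with over 40 N, if the wrist force passes 120 N, or if a joint passes its speed limit or range.

## Working session

There is one attempt and no reset: what is moved stays moved. The work goes in short steps, Python scripts to look and compute and a tool call to move; the robot and the scene stay as the last step left them, time stands still between calls to the robot, and variables do not carry over. Pictures are saved under pics/ and viewed, and the job is handed in when it is done.

Besides the shell and the picture viewer there is one more tool, called by a JSON object that holds its "op" and its "data". arm_command: Moves the arm, as the interface text tells. Its arguments: {"type":"object","properties":{"rows":{"type":"array"}},"required":["rows"]}

```bash
mkdir -p pics; ls; python3 - <<'E'
from bench import arm,get_image,models
import cv2,numpy as np
s=arm.read_state();print(s, arm.grip_depth)
for c in("scene","top"):
    d=get_image(c);cv2.imwrite(f"pics/{c}0.png",d["img"][:,:,::-1])
    print(c,d["K"],d["rvec"],d["tvec"])
    for q in("cup_grip","socket","press","timer","shaker","spice"):
        try:
            for r in models.cut_out(c,q): 
                print(c,q,round(r["conf"],2),r["extent"],r["mask"].sum())
        except Exception as e: print(q,e)
E
```

```text
pics
{'clock': 0.0, 'joints': array([-1.02339983e+00,  3.85580727e-01,  6.61408474e-03, -5.05453211e-04,
       -1.19401289e+00, -2.58571306e-01]), 'joint_vel': array([ 1.13154288e-03,  6.80976327e-04,  8.42093281e-04, -2.45694303e-05,
       -4.12434093e-04, -6.99862282e-04]), 'joint_efforts': array([ 7.40970117e-04, -3.92290449e+01,  1.88402313e+01,  4.18630600e+00,
       -4.64642682e-03, -6.57788107e-06]), 'position': array([ 177.84819757, -598.54355129,  230.20145199]), 'ee_rot': array([-0.10092007,  0.69990519,  0.10247044,  0.69960537]), 'contact_force': array([ 0.1002216 ,  1.03482283, -0.47289131]), 'wrist_torque': array([ 0.02346985, -0.06022513, -0.03171312]), 'gripper_width': 85.1803433505245} 18.700000000000003
scene [[543.92737581   0.         264.55114591]
 [  0.         543.92737581 203.9457831 ]
 [  0.           0.           1.        ]] [ 0.58938596 -2.55810065  1.29454265] [ 530.3642924   189.35713549 1059.23848282]
scene cup_grip 0.87 [319.6, 145.7, 341.6, 178.7] 658
scene cup_grip 0.8 [356.0, 154.5, 385.7, 189.3] 744
scene cup_grip 0.57 [275.3, 141.4, 292.9, 180.
[... 311 characters left out ...]
         432.61527777 205.87222081]
 [  0.           0.           1.        ]] [ 2.10401058 -2.16519846  0.14322807] [  37.75986078  587.96647729 1013.30249166]
top cup_grip 0.76 [375.9, 217.4, 407.5, 238.8] 551
top cup_grip 0.74 [374.8, 262.3, 403.2, 291.6] 533
top cup_grip 0.58 [354.5, 173.8, 383.1, 199.7] 502
top cup_grip 0.4 [285.9, 121.7, 305.0, 151.9] 386
top socket 0.73 [175.0, 225.9, 222.6, 268.3] 1847
top socket 0.68 [379.5, 217.7, 404.2, 240.3] 526
top press 0.55 [188.7, 233.7, 206.2, 257.3] 47
top press 0.4 [275.9, 185.3, 298.6, 212.9] 491
top timer 0.9 [275.5, 188.6, 296.4, 210.9] 438
top shaker 0.77 [258.7, 142.7, 273.8, 167.8] 320
top spice 0.73 [284.0, 122.4, 307.0, 148.6] 447
```

```bash
python3 - <<'E'
import cv2,numpy as np
a=cv2.imread("pics/scene0.png");b=cv2.imread("pics/top0.png")
print(a.shape)
cv2.imwrite("pics/scene0c.png",cv2.resize(a[120:330,180:420],None,fx=2.8,fy=2.8,interpolation=2)[:600])
cv2.imwrite("pics/top0c.png",cv2.resize(b[110:310,160:420],None,fx=3,fy=3,interpolation=2))
E
```

```text
(420, 560, 3)
```

View pics/scene0.png

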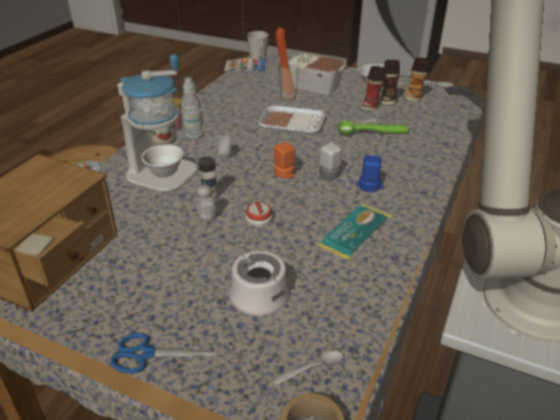

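View pics/scene0c.png

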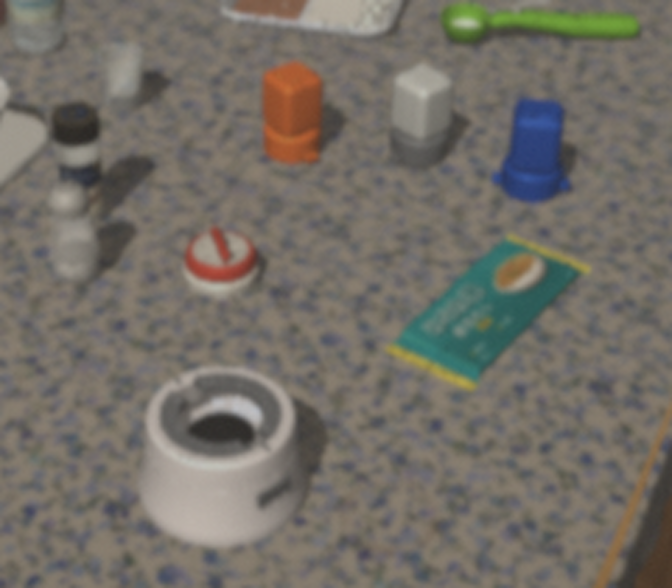

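View pics/top0c.png

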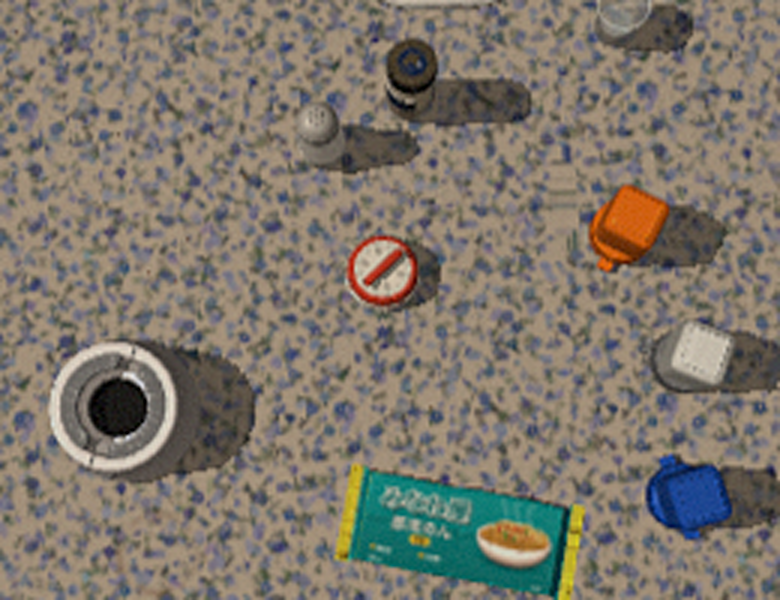

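View pics/top0.png

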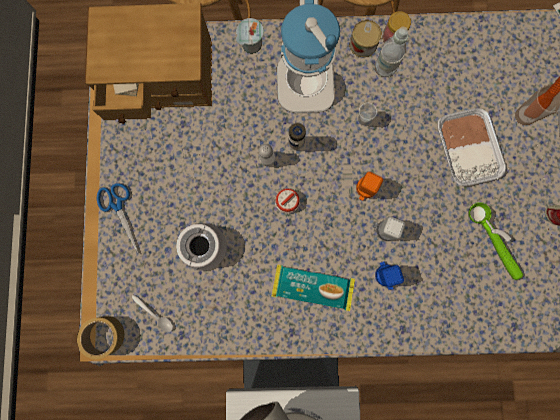

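```bash
cat > h.py <<'E'
import numpy as np,cv2
def proj(d,P):
    return cv2.projectPoints(np.asarray(P,float).reshape(-1,3),d["rvec"],d["tvec"],d["K"],None)[0].reshape(-1,2)
def unproj(d,uv,z):
    R=cv2.Rodrigues(d["rvec"])[0];C=-R.T@d["tvec"]
    r=R.T@np.linalg.inv(d["K"])@np.array([uv[0],uv[1],1.])
    return C+r*(z-C[2])/r[2]
E
python3 - <<'E'
from bench import get_image
from h import *
import cv2,pickle
D={c:get_image(c) for c in("scene","top")}
pickle.dump(D,open("d0.pkl","wb"))
print(unproj(D["top"],(392,228),85),unproj(D["scene"],(330,150),85))
print(unproj(D["top"],(198.5,245),69),unproj(D["scene"],(259,270),69))
print("timer",unproj(D["top"],(287,200),39),"shaker",unproj(D["top"],(265,149),90),"spice",unproj(D["top"],(297,131),105),"blue",unproj(D["top"],(392,276),85),"or",unproj(D["top"],(370,183),85))
def crop(n,x0,y0,x1,y1,f):
    a=D[n]["img"][y0:y1,x0:x1,::-1];a=cv2.resize(a,None,fx=f,fy=f,interpolation=cv2.INTER_CUBIC);return cv2.convertScaleAbs(a,alpha=1.4)
cv2.imwrite("pics/z.png",np.hstack([np.vstack([crop("top",370,210,415,250,8),]),crop("scene",307,140,352,180,8)]))
cv2.imwrite("pics/z2.png",np.hstack([crop("top",168,218,228,278,6),crop("scene",228,244,293,304,6)]))
E
```

```text
[ 522.72427937 -243.69133396   85.        ] [ 521.67731967 -232.26204275   85.        ]
[497.18385087 210.28651973  69.        ] [493.5872714  220.67848753  69.        ]
timer [603.63169048  -2.391934    39.        ] shaker [720.22993613  46.73609992  90.        ] spice [757.31857091 -30.60298089 105.        ] blue [ 412.86398778 -236.34959039   85.        ] or [ 630.70844418 -199.14138911   85.        ]
```

View pics/z.png

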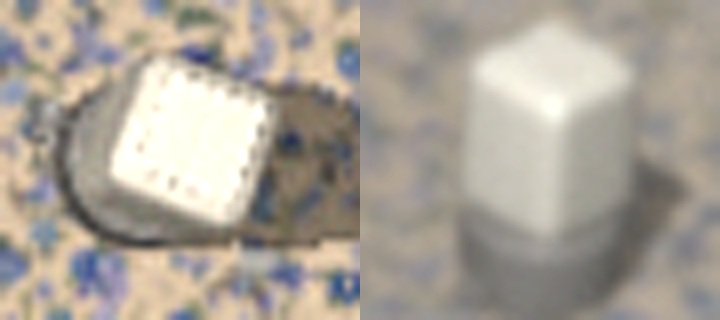

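View pics/z2.png

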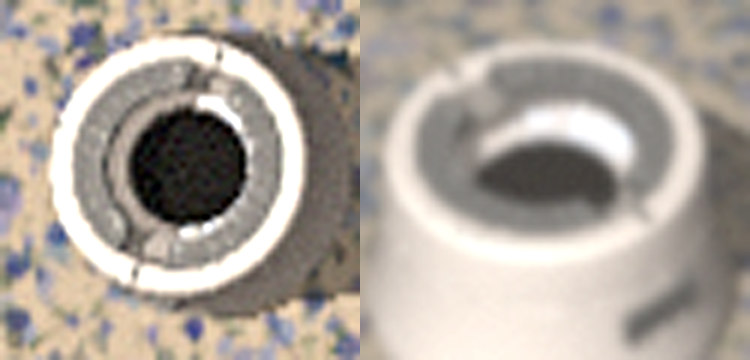

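```bash
cat >> h.py <<'E'
def cuppts(x,y,z,yaw):
    """z: underside. returns dict of hull point sets"""
    t=np.linspace(0,2*np.pi,40,endpoint=False)
    c=lambda r,h:np.c_[r*np.cos(t),r*np.sin(t),np.full(40,h)]
    sk=np.vstack([c(25.5,0),c(27,2),c(27,29)])
    q=22;r=3
    sq=[]
    for sx,sy in((1,1),(-1,1),(-1,-1),(1,-1)):
        sq+= [[sx*q,sy*(q-r)],[sx*(q-.9),sy*(q-.9)],[sx*(q-r),sy*q]]
    sq=np.array(sq)
    bx=np.vstack([np.c_[sq,np.full(12,28)],np.c_[sq,np.full(12,82.5)],np.c_[sq*.93,np.full(12,84.)]])
    lg=[np.array([[s*a,b,h] for a in(20,35) for b in(-6,6) for h in(5,11)]) for s in(1,-1)]
    C,S=np.cos(yaw),np.sin(yaw);R=np.array([[C,-S,0],[S,C,0],[0,0,1]])
    return [p@R.T+[x,y,z] for p in (sk,bx,*lg)]
def render(d,parts,s=4,shape=(420,560)):
    m=np.zeros((shape[0]*s,shape[1]*s),np.uint8)
    for p in parts:
        h=cv2.convexHull(proj(d,p).astype(np.float32))
        cv2.fillConvexPoly(m,np.round((h+.5)*s-.5).astype(int),255)
    return cv2.resize(m,shape[::-1],interpolation=cv2.INTER_AREA)/255.
E
cat > fit.py <<'E'
import pickle,sys
from bench import models
from h import *
from scipy.optimize import minimize
D=pickle.load(open("d0.pkl","rb"))
M={}
for c,ref in(("top",(392,229)),("scene",(330,162))):
    for r in models.cut_out(c,"cup_grip"):
        e=r["extent"]
        if e[0]<ref[0]<e[2] and e[1]<ref[1]<e[3]: M[c]=r["mask"].astype(float);break
def cost(p,cams):
    return sum(np.abs(render(D[c],cuppts(p[0],p[1],0,p[2])[:n])-M[c]).sum() for c in cams) 
n=2
for cams in(("top",),("scene",),("top","scene")):
  for n in(2,4):
    best=None
    for y0 in (0,.3,.6,.9,1.2,1.5,-.3,-.6,-.9,-1.2):
        r=minimize(cost,[522,-238,y0],args=(cams,),method="Nelder-Mead",options=dict(initial_simplex=[[522,-238,y0],[530,-238,y0],[522,-230,y0],[522,-238,y0+.25]],xatol=.05,fatol=.2))
        if best is None or r.fun<best.fun: best=r
    print(cams,n,best.x,best.fun,[M[c].sum() for c in cams])
E
python3 fit.py
```

```text
('top',) 2 [ 525.41026216 -248.44803303    1.15030208] 63.32941176470588 [np.float64(542.0)]
('top',) 4 [ 525.17827614 -249.07323848    1.09509266] 56.2235294117647 [np.float64(542.0)]
('scene',) 2 [ 526.56861307 -250.83460508    0.70281348] 67.29019607843136 [np.float64(694.0)]
('scene',) 4 [ 526.54233678 -250.70046091   -0.86114201] 70.29803921568626 [np.float64(694.0)]
('top', 'scene') 2 [ 525.98219474 -249.75056608    0.78352461] 154.48627450980393 [np.float64(542.0), np.float64(694.0)]
('top', 'scene') 4 [ 525.83139712 -249.59407432    1.20658211] 162.73333333333335 [np.float64(542.0), np.float64(694.0)]
```

```bash
cat > ov.py <<'E'
from h import *
def wire(d,parts,x0,y0,x1,y1,f,alpha=1.3):
    a=cv2.convertScaleAbs(np.ascontiguousarray(d["img"][y0:y1,x0:x1,::-1]),alpha=alpha)
    a=cv2.resize(a,None,fx=f,fy=f,interpolation=cv2.INTER_CUBIC);b=a.copy()
    tr=lambda p:np.round(((proj(d,p)-[x0,y0])+.5)*f-.5).astype(np.int32)
    for p,c in parts: cv2.polylines(b,[tr(p).reshape(-1,1,2)],True,c,1)
    return np.hstack([a,b])
def cupwire(x,y,z,yaw):
    sk,bx,l1,l2=cuppts(x,y,z,yaw)
    o=[(sk[:40],(0,255,0)),(sk[80:],(0,255,0)),(bx[:12],(0,0,255)),(bx[12:24],(0,0,255))]
    for l in(l1,l2): o+=[(l[[1,3,7,5]],(255,0,0)),(l[[0,2,6,4]],(255,0,0))]
    return o
E
python3 - <<'E'
import pickle
from ov import *
D=pickle.load(open("d0.pkl","rb"))
g=D["top"]["img"].min(2)[205:255,365:420];m=(g>165).astype(np.uint8)
n,l,s,c=cv2.connectedComponentsWithStats(m);print(s,c)
i=1+np.argmax(s[1:,4]);pts=np.argwhere(l==i)[:,::-1].astype(np.float32)+[365,205]
r=cv2.minAreaRect(pts.astype(np.float32));b=cv2.boxPoints(r);print(r)
w=np.array([unproj(D["top"],q,84)[:2] for q in b]);e=w-np.roll(w,1,0);print(w.mean(0),np.linalg.norm(e,axis=1),np.degrees(np.arctan2(e[:,1],e[:,0])))
for k,yaw in enumerate((1.2,1.2-np.pi/2)):
  W=cupwire(525.8,-249.6,0,yaw)
  cv2.imwrite(f"pics/w{k}.png",np.vstack([wire(D["top"],W,365,205,415,250,7),wire(D["scene"],W,305,140,355,182,7)])[:, :])
E
```

```text
[[   0    0   55   50 2568]
 [  19   14   19   17  182]] [[26.90926791 24.66549844]
 [28.28021978 22.16483516]]
((393.0517272949219, 227.12069702148438), (15.041322708129883, 14.298541069030762), 21.801406860351562)
[ 524.83739185 -246.50296982] [34.30501319 33.82567079 34.45352431 33.74215027] [  66.112325    -25.02221054 -114.03203864  154.7229261 ]
```

View pics/w0.png

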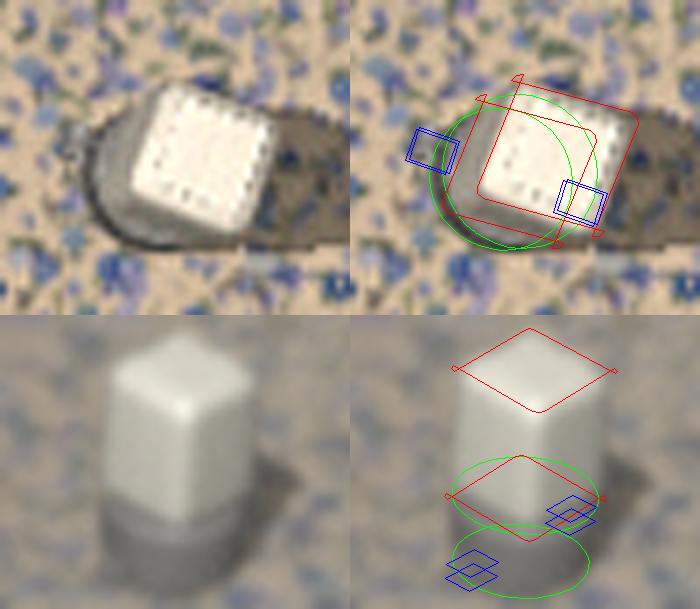

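View pics/w1.png

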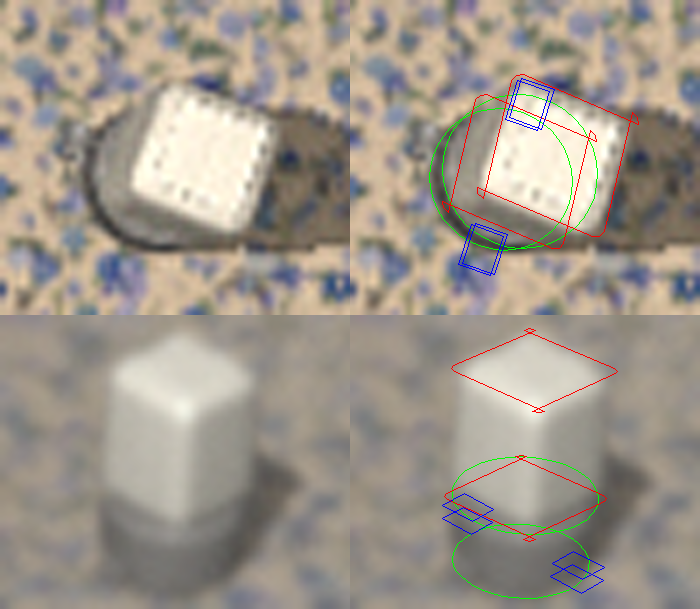

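```bash
python3 - <<'E'
import pickle
from ov import *
D=pickle.load(open("d0.pkl","rb"))
a=D["top"]["img"][213:253,368:412,::-1];b=D["scene"]["img"][155:190,310:350,::-1]
f=lambda a:cv2.resize(a,(390,360),interpolation=cv2.INTER_CUBIC)
n=lambda a:cv2.normalize(np.clip(a,20,170),None,0,255,cv2.NORM_MINMAX)
cv2.imwrite("pics/lug.png",np.hstack([f(n(a)),f(n(b))]))
E
```

```text
(no output)
```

View pics/lug.png

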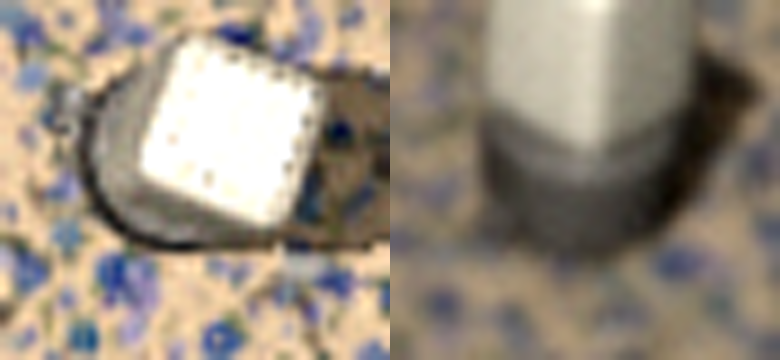

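```bash
cat >> ov.py <<'E'
def sockwire(x,y,yaw):
    t=np.linspace(0,2*np.pi,72,endpoint=False)
    ci=lambda r,z:np.c_[x+r*np.cos(t),y+r*np.sin(t),np.full(72,z)]
    C,S=np.cos(yaw),np.sin(yaw);R=np.array([[C,-S,0],[S,C,0],[0,0,1]])
    o=[(ci(29,69),(0,255,0)),(ci(38,69),(0,255,255)),(ci(60,0),(255,255,0))]
    for s in(1,-1): o.append((np.array([[s*27.5,-9,0],[s*38,-9,0],[s*38,9,0],[s*27.5,9,0]])@R.T+[x,y,69],(0,0,255)))
    return o
E
python3 - <<'E'
import pickle
from ov import *
D=pickle.load(open("d0.pkl","rb"))
d=D["top"]
c=unproj(d,(197.25,244.75),69);print(c)
g=lambda X,Y:unproj(d,(168+(X+.5)/6-.5,218+(Y+.5)/6-.5),69)
a,b=g(218,55),g(135,270);e=a-b;print(a,b,(a+b)/2,np.degrees(np.arctan2(e[1],e[0])),np.linalg.norm(e))
a,b=g(203,75),g(140,245);e=a-b;print(a,b,(a+b)/2,np.degrees(np.arctan2(e[1],e[0])),np.linalg.norm(e))
W=sockwire(c[0],c[1],np.arctan2(e[1],e[0]))
cv2.imwrite("pics/s0.png",np.vstack([wire(d,W,168,218,228,270,6),wire(D["scene"],W,228,244,288,292,6)]))
from bench import arm
from scipy.spatial.transform import Rotation as R
s=arm.read_state();print(R.from_quat(s["ee_rot"]).as_matrix())
E
```

```text
[497.85840603 213.25370025  69.        ]
[540.17045211 197.37085972  69.        ] [456.46981648 230.12958722  69.        ] [498.32013429 213.75022347  69.        ] -21.37436496501502 89.88287174688409
[532.38427909 203.34433905  69.        ] [466.15186179 228.19247852  69.        ] [499.26807044 215.76840878  69.        ] -20.564374469781576 70.74010981407474
[[ 1.22182931e-05 -2.84798477e-01  9.58587412e-01]
 [-7.22651238e-06  9.58587412e-01  2.84798478e-01]
 [-1.00000000e+00 -1.04069951e-05  9.65420226e-06]]
```

View pics/s0.png

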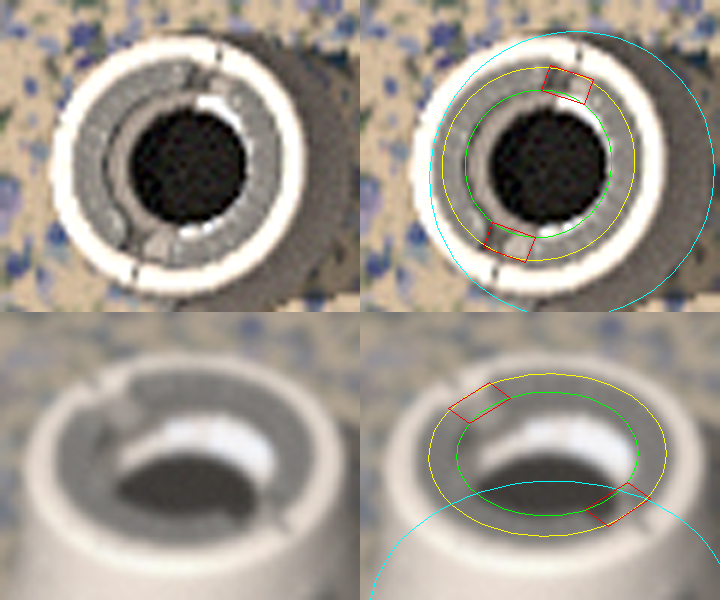

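```bash
cat > go.py <<'E'
import sys,numpy as np
from bench import arm
from scipy.spatial.transform import Rotation as R
def delta(x,y,z,th):
    s=arm.read_state();M=R.from_quat(s["ee_rot"]);t=np.radians(th)
    T=np.c_[[0,0,-1],[np.cos(t),np.sin(t),0],np.cross([0,0,-1],[np.cos(t),np.sin(t),0])]
    d=M.inv().apply(np.array([x,y,z])-s["position"]);w=np.degrees((M.inv()*R.from_matrix(T)).as_rotvec())
    m=M.as_matrix()
    print("t",round(s["clock"],2),"pos",s["position"].round(1),"th",round(np.degrees(np.arctan2(m[1,1],m[0,1])),2),"xaxis",m[:,0].round(3),"F",s["contact_force"].round(1),"T",s["wrist_torque"].round(2),"w",round(s["gripper_width"],1),"q6",round(s["joints"][5],2))
    print("d(m)",(d/1000).round(4),"w(deg)",w.round(2))
if __name__=="__main__": delta(*map(float,sys.argv[1:5]))
E
python3 go.py 525.5 -249 140 66
```

```text
t 0.9 pos [ 178.  -599.1  231.3] th 106.55 xaxis [ 0. -0. -1.] F [-0.2 -0.4  0.1] T [ 0.03 -0.02 -0.04] w 85.5 q6 -0.26
d(m) [0.0913 0.2366 0.4328] w(deg) [40.55  0.    0.  ]
```

{"op": "arm_command", "data": {"rows": [{"dx":0.01,"dy":0.02,"dz":0.036,"wx":4,"gripper":-1},{"dx":0.02,"dy":0.04,"dz":0.072,"wx":8,"gripper":-1},{"dx":0.03,"dy":0.06,"dz":0.108,"wx":14,"gripper":-1},{"dx":0.04,"dy":0.083,"dz":0.15,"wx":20,"gripper":-1},{"dx":0.05,"dy":0.106,"dz":0.192,"wx":26,"gripper":-1},{"dx":0.06,"dy":0.128,"dz":0.234,"wx":32,"gripper":-1},{"dx":0.07,"dy":0.15,"dz":0.274,"wx":38,"gripper":-1},{"dx":0.07,"dy":0.172,"dz":0.314,"wx":40.5,"gripper":-1}]}}

```text
validation failed for argument at $.ro...
```

```bash
python3 go.py 525.5 -249 140 66
```

```text
t 0.9 pos [ 178.  -599.1  231.3] th 106.55 xaxis [ 0. -0. -1.] F [-0.2 -0.4  0.1] T [ 0.03 -0.02 -0.04] w 85.5 q6 -0.26
d(m) [0.0913 0.2366 0.4328] w(deg) [40.55  0.    0.  ]
```

Probably every key is needed in each row.

{"op": "arm_command", "data": {"rows": [{"dx":0.01,"dy":0.02,"dz":0.036,"wx":4,"wy":0,"wz":0,"gripper":-1},{"dx":0.02,"dy":0.04,"dz":0.072,"wx":8,"wy":0,"wz":0,"gripper":-1},{"dx":0.03,"dy":0.06,"dz":0.108,"wx":14,"wy":0,"wz":0,"gripper":-1},{"dx":0.04,"dy":0.083,"dz":0.15,"wx":20,"wy":0,"wz":0,"gripper":-1},{"dx":0.05,"dy":0.106,"dz":0.192,"wx":26,"wy":0,"wz":0,"gripper":-1},{"dx":0.06,"dy":0.128,"dz":0.234,"wx":32,"wy":0,"wz":0,"gripper":-1},{"dx":0.07,"dy":0.15,"dz":0.274,"wx":38,"wy":0,"wz":0,"gripper":-1},{"dx":0.07,"dy":0.172,"dz":0.314,"wx":40.5,"wy":0,"wz":0,"gripper":-1}]}}

```text
clock: 1.7
position: [430.4, -342.8, 160.1]
ee_rot: [0.148, 0.692, -0.147, 0.691]
contact_force: [1.1, -1.2, -0.6]
gripper_width: 85.3
```

```bash
python3 go.py 525.5 -249 130 66
```

```text
t 1.7 pos [ 430.4 -342.8  160.1] th 65.88 xaxis [-0.002  0.001 -1.   ] F [ 1.1 -1.2 -0.6] T [-0.06 -0.02 -0.05] w 85.3 q6 -1.61
d(m) [0.03   0.1245 0.0485] w(deg) [-0.12 -0.14 -0.01]
```

{"op": "arm_command", "data": {"rows": [{"dx":0.005,"dy":0.03,"dz":0.012,"wx":0,"wy":0,"wz":0,"gripper":-1},{"dx":0.012,"dy":0.06,"dz":0.024,"wx":0,"wy":0,"wz":0,"gripper":-1},{"dx":0.02,"dy":0.09,"dz":0.036,"wx":0,"wy":0,"wz":0,"gripper":-1},{"dx":0.025,"dy":0.11,"dz":0.044,"wx":0,"wy":0,"wz":0,"gripper":-1},{"dx":0.03,"dy":0.12,"dz":0.047,"wx":0,"wy":0,"wz":0,"gripper":-1},{"dx":0.03,"dy":0.1245,"dz":0.0485,"wx":0,"wy":0,"wz":0,"gripper":-1},{"dx":0.03,"dy":0.1245,"dz":0.0485,"wx":0,"wy":0,"wz":0,"gripper":-1},{"dx":0.03,"dy":0.1245,"dz":0.0485,"wx":0,"wy":0,"wz":0,"gripper":-1}]}}

```text
clock: 2.5
position: [525.0, -249.6, 130.4]
ee_rot: [0.148, 0.692, -0.148, 0.691]
contact_force: [0.5, -0.4, 1.2]
gripper_width: 85.1
```

```bash
python3 go.py 525.5 -249 37 66; python3 - <<'E'
from bench import get_image
import cv2,numpy as np
a=get_image("scene")["img"][80:230,230:430,::-1];b=get_image("top")["img"][180:290,340:450,::-1]
cv2.imwrite("pics/p1.png",np.hstack([cv2.resize(a,(440,330),interpolation=2),cv2.resize(b,(330,330),interpolation=2)]))
E
```

```text
t 2.5 pos [ 525.  -249.6  130.4] th 65.83 xaxis [-0.002  0.001 -1.   ] F [ 0.5 -0.4  1.2] T [-0.   -0.02  0.  ] w 85.1 q6 -1.83
d(m) [0.0934 0.0008 0.0004] w(deg) [-0.17 -0.12 -0.01]
```

View pics/p1.png

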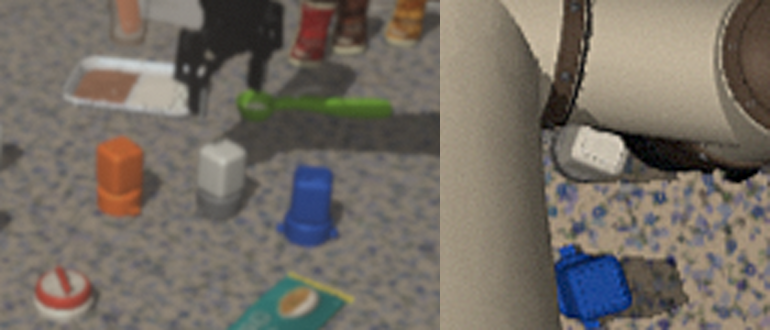

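```bash
python3 - <<'E'
from bench import get_image,arm
from ov import *
s=arm.read_state();d=get_image("scene")
print(s["position"],s["joints"],proj(d,s["position"]),proj(d,[525,-249,85]), proj(d,[525,-249,0]))
cv2.imwrite("pics/p2.png",d["img"][:,:,::-1])
E
```

```text
[ 524.9674842  -249.7347732   130.43691015] [-1.65982915e-01  4.02772619e-01 -2.37632089e-01 -9.76761917e-04
 -9.32201557e-01 -1.82642596e+00] [[332.36640538 130.6507875 ]] [[331.11355719 146.66693828]] [[329.10219297 174.79103294]]
```

View pics/p2.png

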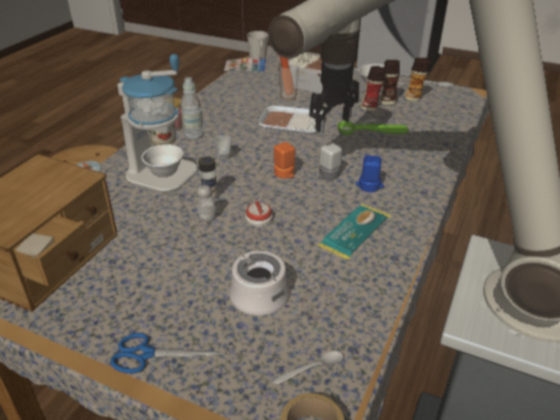

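```bash
python3 - <<'E'
from bench import get_image,arm
from ov import *
s=arm.read_state();d=get_image("scene");t=np.radians(65.9)
u=np.array([np.cos(t),np.sin(t),0]);v=np.array([-u[1],u[0],0]);P=s["position"]
W=[]
for g in(1,-1):
  for h in(0,13): 
    b=P+g*u*42.5+[0,0,h]; W.append((np.array([b-v*11,b+v*11,b+v*11+g*u*14,b-v*11+g*u*14]),(0,255,0) if h else (0,0,255)))
cv2.imwrite("pics/p3.png",wire(d,W+cupwire(525.5,-249,0,1.15),295,80,375,185,5,1.8)[:600])
E
```

```text
(no output)
```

View pics/p3.png

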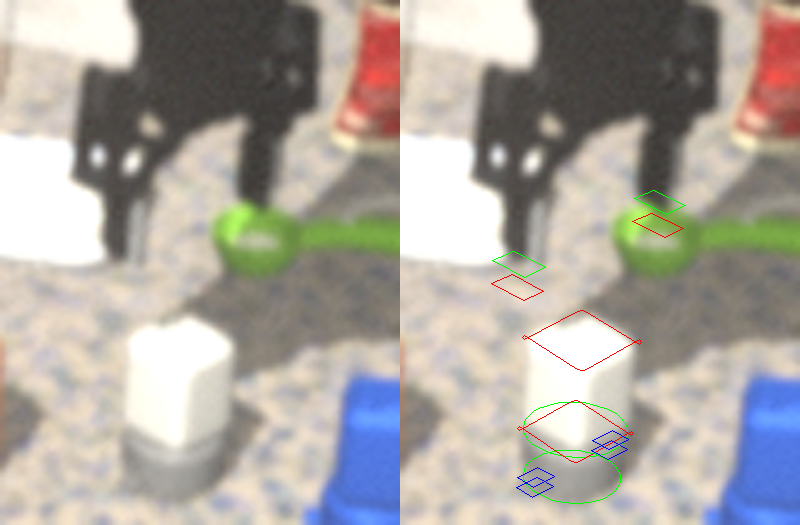

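{"op": "arm_command", "data": {"rows": [{"dx":0.025,"dy":0.0008,"dz":0.0005,"wx":0,"wy":0,"wz":0,"gripper":-1},{"dx":0.055,"dy":0.0008,"dz":0.0005,"wx":0,"wy":0,"wz":0,"gripper":-1},{"dx":0.08,"dy":0.0008,"dz":0.0005,"wx":0,"wy":0,"wz":0,"gripper":-1},{"dx":0.092,"dy":0.0008,"dz":0.0005,"wx":0,"wy":0,"wz":0,"gripper":-1},{"dx":0.092,"dy":0.0008,"dz":0.0005,"wx":0,"wy":0,"wz":0,"gripper":-1},{"dx":0.092,"dy":0.0008,"dz":0.0005,"wx":0,"wy":0,"wz":0,"gripper":-0.3},{"dx":0.092,"dy":0.0008,"dz":0.0005,"wx":0,"wy":0,"wz":0,"gripper":-0.2},{"dx":0.092,"dy":0.0008,"dz":0.0005,"wx":0,"wy":0,"wz":0,"gripper":-0.1}]}}

```text
clock: 3.5
position: [526.6, -249.2, 39.7]
ee_rot: [0.148, 0.691, -0.148, 0.692]
contact_force: [0.3, 0.1, -0.0]
gripper_width: 47.1
```

```bash
python3 go.py 525.5 -249 37 66
```

```text
t 3.5 pos [ 526.6 -249.2   39.7] th 65.83 xaxis [ 0.001  0.001 -1.   ] F [ 0.3  0.1 -0. ] T [-0.02  0.06 -0.02] w 47.1 q6 -1.83
d(m) [ 0.0027 -0.0003 -0.0011] w(deg) [-0.17  0.04 -0.05]
```

{"op": "arm_command", "data": {"rows": [{"dx":0.002,"dy":0,"dz":-0.001,"wx":0,"wy":0,"wz":0,"gripper":0.2},{"dx":0.002,"dy":0,"dz":-0.001,"wx":0,"wy":0,"wz":0,"gripper":0.6},{"dx":0.002,"dy":0,"dz":-0.001,"wx":0,"wy":0,"wz":0,"gripper":1},{"dx":0.002,"dy":0,"dz":-0.001,"wx":0,"wy":0,"wz":0,"gripper":1},{"dx":0.002,"dy":0,"dz":-0.001,"wx":0,"wy":0,"wz":0,"gripper":1},{"dx":-0.01,"dy":0,"dz":-0.001,"wx":0,"wy":0,"wz":0,"gripper":1},{"dx":-0.04,"dy":0,"dz":-0.001,"wx":0,"wy":0,"wz":0,"gripper":1},{"dx":-0.08,"dy":0,"dz":-0.001,"wx":0,"wy":0,"wz":0,"gripper":1}]}}

```text
clock: 4.3
position: [523.8, -248.3, 119.2]
ee_rot: [0.149, 0.693, -0.148, 0.69]
contact_force: [1.5, 0.4, -0.8]
gripper_width: 43.4
```

```bash
python3 go.py 497.9 213.3 190 159
```

```text
t 4.3 pos [ 523.8 -248.3  119.2] th 65.8 xaxis [-0.004  0.002 -1.   ] F [ 1.5  0.4 -0.8] T [-0.02 -0.1  -0.02] w 43.4 q6 -1.83
d(m) [-0.0697  0.4104 -0.2132] w(deg) [-93.2   -0.19  -0.22]
```

{"op": "arm_command", "data": {"rows": [{"dx":-0.035,"dy":0.01,"dz":-0.005,"wx":-4,"wy":0,"wz":0,"gripper":1},{"dx":-0.065,"dy":0.035,"dz":-0.018,"wx":-10,"wy":0,"wz":0,"gripper":1},{"dx":-0.07,"dy":0.07,"dz":-0.036,"wx":-17,"wy":0,"wz":0,"gripper":1},{"dx":-0.07,"dy":0.105,"dz":-0.055,"wx":-25,"wy":0,"wz":0,"gripper":1},{"dx":-0.07,"dy":0.14,"dz":-0.073,"wx":-33,"wy":0,"wz":0,"gripper":1},{"dx":-0.07,"dy":0.175,"dz":-0.091,"wx":-41,"wy":0,"wz":0,"gripper":1},{"dx":-0.07,"dy":0.21,"dz":-0.109,"wx":-49,"wy":0,"wz":0,"gripper":1},{"dx":-0.07,"dy":0.245,"dz":-0.127,"wx":-57,"wy":0,"wz":0,"gripper":1}]}}

```text
clock: 5.1
position: [508.0, 28.7, 190.5]
ee_rot: [-0.2, 0.679, 0.203, 0.677]
contact_force: [0.5, -0.9, -1.8]
gripper_width: 43.6
```

```bash
python3 go.py 497.9 213.3 170 159
```

```text
t 5.1 pos [508.   28.7 190.5] th 123.12 xaxis [-0.004  0.003 -1.   ] F [ 0.5 -0.9 -1.8] T [-0.02 -0.03 -0.03] w 43.6 q6 -1.36
d(m) [0.021  0.16   0.0925] w(deg) [-3.588e+01 -1.000e-02 -2.600e-01]
```

{"op": "arm_command", "data": {"rows": [{"dx":0.005,"dy":0.03,"dz":0.017,"wx":-7,"wy":0,"wz":0,"gripper":1},{"dx":0.01,"dy":0.06,"dz":0.034,"wx":-14,"wy":0,"wz":-0.1,"gripper":1},{"dx":0.017,"dy":0.09,"dz":0.052,"wx":-21,"wy":0,"wz":-0.2,"gripper":1},{"dx":0.025,"dy":0.12,"dz":0.07,"wx":-28,"wy":0,"wz":-0.25,"gripper":1},{"dx":0.033,"dy":0.145,"dz":0.084,"wx":-34,"wy":0,"wz":-0.25,"gripper":1},{"dx":0.04,"dy":0.158,"dz":0.0915,"wx":-36,"wy":0,"wz":-0.25,"gripper":1},{"dx":0.04,"dy":0.16,"dz":0.0925,"wx":-36,"wy":0,"wz":-0.25,"gripper":1},{"dx":0.04,"dy":0.16,"dz":0.0925,"wx":-36,"wy":0,"wz":-0.25,"gripper":1}]}}

```text
clock: 5.9
position: [497.6, 213.1, 151.1]
ee_rot: [-0.401, 0.583, 0.401, 0.582]
contact_force: [0.7, -0.7, -1.4]
gripper_width: 43.3
```

```bash
python3 go.py 497.9 213.3 150 159; cat > shot.py <<'E'
import sys
from bench import get_image,arm
from ov import *
s=arm.read_state();P=s["position"];off=float(sys.argv[2]);yaw=np.radians(float(sys.argv[3]))
D={c:get_image(c) for c in("scene","top")}
W=cupwire(P[0],P[1],P[2]-off,yaw)+sockwire(497.9,213.3,np.radians(-21))[:1]
d=D["scene"];c=proj(d,P)[0].astype(int)
x0=max(c[0]-35,0);y0=max(c[1]-35,0)
print(x0,y0)
cv2.imwrite(sys.argv[1],wire(d,W,x0,y0,x0+75,y0+110,5,1.3)[:600])
b=D["top"]["img"][200:290,140:260,::-1];cv2.imwrite(sys.argv[1].replace(".png","t.png"),cv2.resize(b,None,fx=4,fy=4,interpolation=2))
E
python3 shot.py pics/a1.png 37.5 159
```

```text
t 5.9 pos [497.6 213.1 151.1] th 159.08 xaxis [-0.001 -0.001 -1.   ] F [ 0.7 -0.7 -1.4] T [-0.03 -0.03 -0.02] w 43.3 q6 -1.07
d(m) [ 0.0011 -0.0002  0.0003] w(deg) [ 0.08 -0.04 -0.03]
223 198
```

View pics/a1.png

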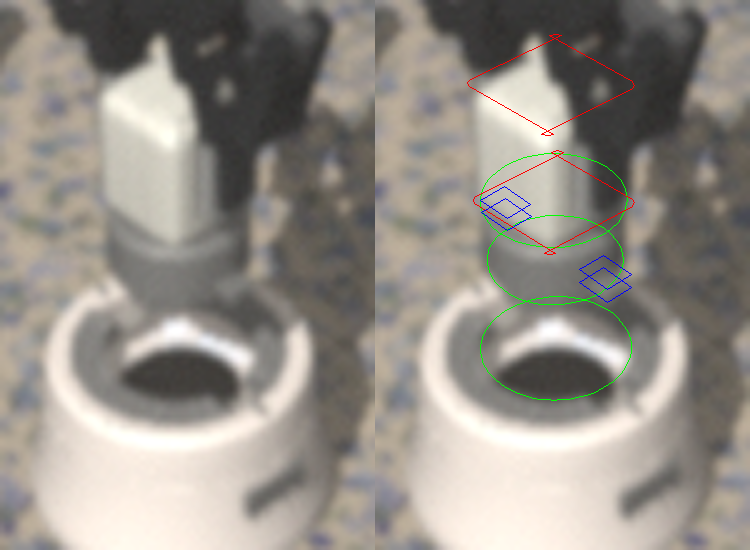

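View pics/a1t.png

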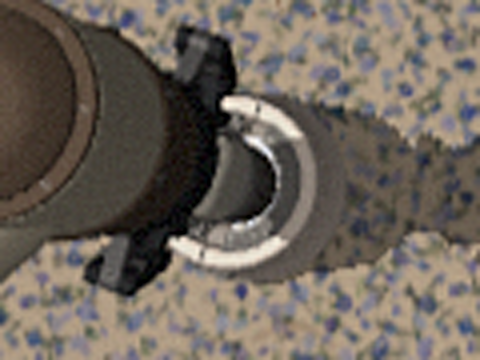

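```bash
python3 - <<'E'
from bench import get_image
from ov import *
d=get_image("scene")["img"][235:285,225:295,::-1]
n=cv2.normalize(np.clip(d,30,150),None,0,255,cv2.NORM_MINMAX)
cv2.imwrite("pics/l2.png",cv2.resize(n,None,fx=11,fy=11,interpolation=cv2.INTER_CUBIC))
E
```

```text
(no output)
```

View pics/l2.png

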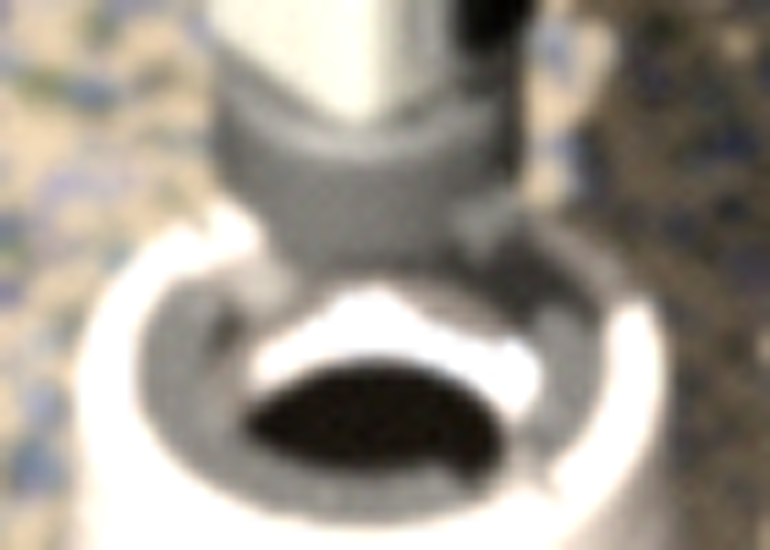

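```bash
python3 - <<'E'
from bench import get_image,arm,models
from h import *
d=get_image("scene");P=arm.read_state()["position"]-[0,0,25]
t=np.radians(159);y=np.array([np.cos(t),np.sin(t),0]);z=np.array([np.sin(t),-np.cos(t),0])
for v in(y,z,[0,0,1]): print((proj(d,P+10*np.array(v))-proj(d,P))[0]/10)
# subpixel edge profile of skirt rows
g=d["img"].astype(int)
for r in range(245,254): print(r,g[r,238:250].sum(1)//3,g[r,266:280].sum(1)//3)
W=cuppts(P[0],P[1],P[2]-12.5,t)
h=render(d,W[:1]); 
for r in range(245,254): 
    c=np.where(h[r]>.5)[0]; print(r,c.min(),c.max(),h[r,c.min()-1],h[r,c.max()+1])
E
```

```text
[0.36344933 0.25505556]
[-0.400175   0.2413768]
[-0.0090803 -0.4130609]
245 [120 121 125 126 124 118 100  90  94 103 109 108] [100  96  91  82  71  66  84 114 128 127 119 105  90  80]
246 [116 115 118 121 119 111  94  85  89  96 105 110] [100  97  89  79  69  66  82 111 123 120 109  89  74  72]
247 [113 111 111 114 112 104  91  85  85  90  98 105] [ 94  89  83  75  66  63  79 105 117 111  97  78  67  68]
248 [120 116 115 114 112 104  93  85  85  87  93  97] [ 86  81  75  70  64  62  77 103 113 108  94  75  64  68]
249 [127 123 122 122 120 112  96  86  86  87  89  93] [ 81  78  72  66  63  62  82 106 116 112  96  78  65  66]
250 [125 124 124 125 126 119 103  91  85  86  90  92] [ 80  78  74  68  66  68  88 113 122 120 103  85  69  66]
251 [125 121 119 123 126 122 110  95  89  88  89  92] [ 80  78  75  74  74  80  97 118 126 121 108  90  76  68]
252 [123 118 116 120 124 126 122 111  98  91  90  90] [ 81  80  80  84  84  88 102 116 121 115 102  87  74  70]
253 [126 122 117 120 125 131 136 133 118 101  93  92] [ 85  86  88  91  94  95  98 106 110 100  89  79  74  68]
245 244 273 0.0 0.0
246 244 273 0.0 0.0
247 244 273 0.0 0.0
248 244 273 0.0 0.0
249 244 272 0.0 0.4392156862745098
250 245 272 0.4392156862745098 0.18823529411764706
251 245 272 0.12549019607843137 0.0
252 245 271 0.0 0.25098039215686274
253 246 270 0.0 0.3764705882352941
```

{"op": "arm_command", "data": {"rows": [{"dx":0.015,"dy":0,"dz":-0.0003,"wx":0,"wy":0,"wz":0,"gripper":1},{"dx":0.03,"dy":0,"dz":-0.0003,"wx":0,"wy":0,"wz":0,"gripper":1},{"dx":0.039,"dy":0,"dz":-0.0003,"wx":0,"wy":0,"wz":0,"gripper":1},{"dx":0.043,"dy":0,"dz":-0.0003,"wx":0,"wy":0,"wz":0,"gripper":1},{"dx":0.045,"dy":0,"dz":-0.0003,"wx":0,"wy":0,"wz":0,"gripper":1},{"dx":0.047,"dy":0,"dz":-0.0003,"wx":0,"wy":0,"wz":0,"gripper":1},{"dx":0.048,"dy":0,"dz":-0.0003,"wx":0,"wy":0,"wz":0,"gripper":1},{"dx":0.048,"dy":0,"dz":-0.0003,"wx":0,"wy":0,"wz":0,"gripper":1}]}}

```text
clock: 6.9
position: [498.1, 212.3, 103.8]
ee_rot: [-0.401, 0.582, 0.401, 0.583]
contact_force: [0.7, 0.5, -0.9]
gripper_width: 43.5
```

```bash
python3 go.py 497.7 213.0 95 159;python3 shot.py pics/a2.png 37.5 159
```

```text
t 6.9 pos [498.1 212.3 103.8] th 159.03 xaxis [ 0.001  0.001 -1.   ] F [ 0.7  0.5 -0.9] T [-0.03 -0.   -0.01] w 43.5 q6 -1.07
d(m) [0.0088 0.0006 0.0005] w(deg) [0.03 0.04 0.02]
223 217
```

View pics/a2.png

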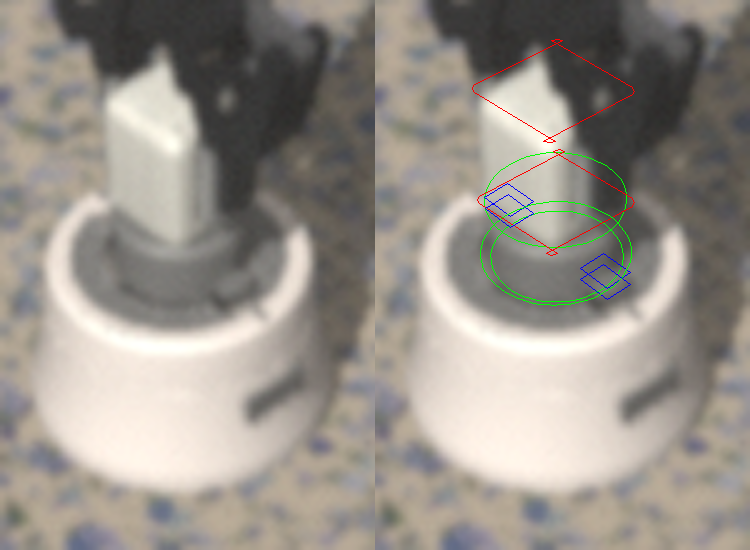

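{"op": "arm_command", "data": {"rows": [{"dx":0.0015,"dy":0.0003,"dz":0.0003,"wx":0,"wy":0,"wz":0,"gripper":1},{"dx":0.003,"dy":0.0003,"dz":0.0003,"wx":0,"wy":0,"wz":0,"gripper":1},{"dx":0.0045,"dy":0.0003,"dz":0.0003,"wx":0,"wy":0,"wz":0,"gripper":1},{"dx":0.006,"dy":0.0003,"dz":0.0003,"wx":0,"wy":0,"wz":0,"gripper":1},{"dx":0.0075,"dy":0.0003,"dz":0.0003,"wx":0,"wy":0,"wz":0,"gripper":1},{"dx":0.009,"dy":0.0003,"dz":0.0003,"wx":0,"wy":0,"wz":0,"gripper":1},{"dx":0.01,"dy":0.0003,"dz":0.0003,"wx":0,"wy":0,"wz":0,"gripper":1},{"dx":0.01,"dy":0.0003,"dz":0.0003,"wx":0,"wy":0,"wz":0,"gripper":1}]}}

```text
clock: 7.8
position: [498.0, 212.7, 94.2]
ee_rot: [-0.401, 0.582, 0.401, 0.583]
contact_force: [-1.3, 0.6, 3.0]
gripper_width: 43.7
```

```bash
python3 go.py 497.7 213.0 86 159
```

```text
t 7.8 pos [498.  212.7  94.2] th 159.04 xaxis [ 0.001  0.    -1.   ] F [-1.3  0.6  3. ] T [-0.1   0.5  -0.08] w 43.7 q6 -1.07
d(m) [0.0082 0.0004 0.0002] w(deg) [0.04 0.04 0.03]
```

{"op": "arm_command", "data": {"rows": [{"dx":0.001,"dy":0,"dz":0,"wx":0,"wy":0,"wz":0,"gripper":1},{"dx":0.002,"dy":0,"dz":0,"wx":0,"wy":0,"wz":0,"gripper":1},{"dx":0.003,"dy":0,"dz":0,"wx":0,"wy":0,"wz":0,"gripper":1},{"dx":0.004,"dy":0,"dz":0,"wx":0,"wy":0,"wz":0,"gripper":1},{"dx":0.005,"dy":0,"dz":0,"wx":0,"wy":0,"wz":0,"gripper":1},{"dx":0.005,"dy":0,"dz":0,"wx":0,"wy":0,"wz":0,"gripper":1},{"dx":0.005,"dy":0,"dz":0,"wx":0,"wy":0,"wz":0,"gripper":1},{"dx":0.005,"dy":0,"dz":0,"wx":0,"wy":0,"wz":0,"gripper":1}]}}

```text
clock: 8.6
position: [498.0, 212.7, 89.5]
ee_rot: [-0.401, 0.582, 0.401, 0.583]
contact_force: [-2.6, -0.4, 5.4]
gripper_width: 43.6
```

```bash
python3 go.py 497.7 213.0 86 159
```

```text
t 8.6 pos [498.  212.7  89.5] th 159.05 xaxis [ 0.001  0.    -1.   ] F [-2.6 -0.4  5.4] T [-0.09  0.91 -0.03] w 43.6 q6 -1.07
d(m) [0.0035 0.0004 0.0002] w(deg) [0.05 0.04 0.04]
```

{"op": "arm_command", "data": {"rows": [{"dx":0.001,"dy":0.0007,"dz":0,"wx":0,"wy":0,"wz":0,"gripper":1},{"dx":0.0015,"dy":0.0007,"dz":0,"wx":0,"wy":0,"wz":0,"gripper":1},{"dx":0.002,"dy":0.0007,"dz":0,"wx":0,"wy":0,"wz":0,"gripper":1},{"dx":0.0025,"dy":0.0007,"dz":0,"wx":0,"wy":0,"wz":0,"gripper":1},{"dx":0.003,"dy":0.0007,"dz":0,"wx":0,"wy":0,"wz":0,"gripper":1},{"dx":0.003,"dy":0.0007,"dz":0,"wx":0,"wy":0,"wz":0,"gripper":1},{"dx":0.003,"dy":0.0007,"dz":0,"wx":0,"wy":0,"wz":0,"gripper":1},{"dx":0.003,"dy":0.0007,"dz":0,"wx":0,"wy":0,"wz":0,"gripper":1}]}}

```text
clock: 9.4
position: [497.9, 212.8, 87.7]
ee_rot: [-0.401, 0.582, 0.401, 0.583]
contact_force: [-2.3, -2.2, 10.8]
gripper_width: 43.7
```

```bash
python3 go.py 497.7 213.0 86 159
```

```text
t 9.4 pos [497.9 212.8  87.7] th 159.08 xaxis [ 0.002  0.    -1.   ] F [-2.3 -2.2 10.8] T [-0.59  0.84 -0.04] w 43.7 q6 -1.07
d(m) [0.0017 0.0003 0.0001] w(deg) [0.08 0.06 0.12]
```

{"op": "arm_command", "data": {"rows": [{"dx":0.001,"dy":0.0003,"dz":-0.0003,"wx":0,"wy":0,"wz":0,"gripper":1},{"dx":0.002,"dy":0.0003,"dz":-0.0003,"wx":0,"wy":0,"wz":0,"gripper":1},{"dx":0.003,"dy":0.0003,"dz":-0.0003,"wx":0,"wy":0,"wz":0,"gripper":1},{"dx":0.003,"dy":0.0003,"dz":-0.0003,"wx":0,"wy":0,"wz":0,"gripper":1},{"dx":0.003,"dy":0.0003,"dz":-0.0003,"wx":0,"wy":0,"wz":0,"gripper":1},{"dx":0.003,"dy":0.0003,"dz":-0.0003,"wx":0,"wy":0,"wz":0,"gripper":1},{"dx":0.003,"dy":0.0003,"dz":-0.0003,"wx":0,"wy":0,"wz":0,"gripper":1},{"dx":0.003,"dy":0.0003,"dz":-0.0003,"wx":0,"wy":0,"wz":0,"gripper":1}]}}

```text
clock: 10.2
position: [498.0, 212.7, 87.6]
ee_rot: [-0.402, 0.581, 0.4, 0.583]
contact_force: [-7.3, -2.1, 19.7]
gripper_width: 43.2
```

```bash
python3 go.py 497.7 213.0 86 159;python3 shot.py pics/a3.png 39.5 159
```

```text
t 10.2 pos [498.  212.7  87.6] th 159.13 xaxis [ 0.004  0.    -1.   ] F [-7.3 -2.1 19.7] T [-0.35  2.48 -0.08] w 43.2 q6 -1.07
d(m) [0.0016 0.0004 0.0001] w(deg) [0.13 0.1  0.2 ]
223 224
```

View pics/a3.png

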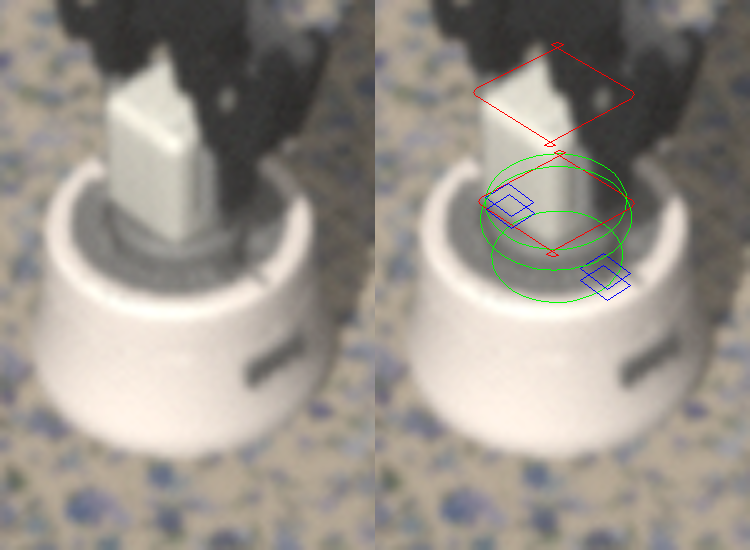

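{"op": "arm_command", "data": {"rows": [{"dx":0.003,"dy":0.001,"dz":0,"wx":3,"wy":0,"wz":0,"gripper":1},{"dx":0.003,"dy":0.001,"dz":0,"wx":7,"wy":0,"wz":0,"gripper":1},{"dx":0.003,"dy":0.001,"dz":0,"wx":12,"wy":0,"wz":0,"gripper":1},{"dx":0.003,"dy":0.001,"dz":0,"wx":17,"wy":0,"wz":0,"gripper":1},{"dx":0.003,"dy":0.001,"dz":0,"wx":22,"wy":0,"wz":0,"gripper":1},{"dx":0.003,"dy":0.001,"dz":0,"wx":26,"wy":0,"wz":0,"gripper":1},{"dx":0.003,"dy":0.001,"dz":0,"wx":29,"wy":0,"wz":0,"gripper":1},{"dx":0.003,"dy":0.001,"dz":0,"wx":30,"wy":0,"wz":0,"gripper":1}]}}

```text
clock: 11.1
position: [498.2, 213.2, 87.7]
ee_rot: [-0.238, 0.664, 0.237, 0.668]
contact_force: [-4.4, -2.8, 18.4]
gripper_width: 43.5
```

```bash
python3 go.py 497.7 213.0 86 69;python3 shot.py pics/a4.png 39.5 129.5
```

```text
t 11.1 pos [498.2 213.2  87.7] th 129.21 xaxis [ 0.007  0.    -1.   ] F [-4.4 -2.8 18.4] T [-0.81  1.72  0.26] w 43.5 q6 -1.6
d(m) [ 0.0017  0.0002 -0.0005] w(deg) [6.021e+01 4.100e-01 4.000e-02]
223 224
```

View pics/a4.png

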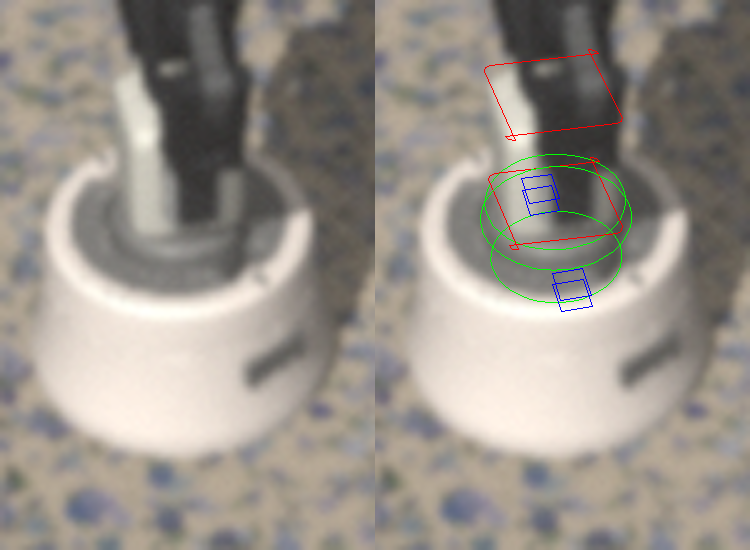

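{"op": "arm_command", "data": {"rows": [{"dx":0.003,"dy":0.0004,"dz":-0.0008,"wx":4,"wy":0.2,"wz":0,"gripper":1},{"dx":0.003,"dy":0.0004,"dz":-0.0008,"wx":9,"wy":0.3,"wz":0,"gripper":1},{"dx":0.003,"dy":0.0004,"dz":-0.0008,"wx":15,"wy":0.5,"wz":0,"gripper":1},{"dx":0.003,"dy":0.0004,"dz":-0.0008,"wx":21,"wy":0.5,"wz":0,"gripper":1},{"dx":0.003,"dy":0.0004,"dz":-0.0008,"wx":27,"wy":0.5,"wz":0,"gripper":1},{"dx":0.003,"dy":0.0004,"dz":-0.0008,"wx":33,"wy":0.5,"wz":0,"gripper":1},{"dx":0.003,"dy":0.0004,"dz":-0.0008,"wx":38,"wy":0.5,"wz":0,"gripper":1},{"dx":0.003,"dy":0.0004,"dz":-0.0008,"wx":40,"wy":0.5,"wz":0,"gripper":1}]}}

```text
clock: 12.0
position: [498.5, 213.3, 87.7]
ee_rot: [0.004, 0.706, -0.005, 0.708]
contact_force: [-5.5, -2.2, 19.1]
gripper_width: 43.2
```

```bash
python3 go.py 497.7 213.0 86 69
```

```text
t 12.0 pos [498.5 213.3  87.7] th 89.29 xaxis [ 0.002 -0.002 -1.   ] F [-5.5 -2.2 19.1] T [-0.42  1.75  0.38] w 43.2 q6 -2.29
d(m) [ 0.0017 -0.0003 -0.0008] w(deg) [20.29  0.13  0.08]
```

{"op": "arm_command", "data": {"rows": [{"dx":0.003,"dy":-0.0003,"dz":-0.0012,"wx":3,"wy":0.1,"wz":0,"gripper":1},{"dx":0.003,"dy":-0.0003,"dz":-0.0012,"wx":7,"wy":0.1,"wz":0,"gripper":1},{"dx":0.003,"dy":-0.0003,"dz":-0.0012,"wx":11,"wy":0.2,"wz":0,"gripper":1},{"dx":0.003,"dy":-0.0003,"dz":-0.0012,"wx":15,"wy":0.2,"wz":0,"gripper":1},{"dx":0.003,"dy":-0.0003,"dz":-0.0012,"wx":18,"wy":0.2,"wz":0,"gripper":1},{"dx":0.003,"dy":-0.0003,"dz":-0.0012,"wx":20,"wy":0.2,"wz":0,"gripper":1},{"dx":0.003,"dy":-0.0003,"dz":-0.0012,"wx":21,"wy":0.2,"wz":0,"gripper":1},{"dx":0.003,"dy":-0.0003,"dz":-0.0012,"wx":21,"wy":0.2,"wz":0,"gripper":1}]}}

```text
clock: 12.8
position: [498.4, 213.3, 87.6]
ee_rot: [0.132, 0.694, -0.132, 0.695]
contact_force: [-5.1, -2.3, 18.0]
gripper_width: 43.5
```

```bash
python3 go.py 497.7 213.0 86 69;python3 shot.py pics/a5.png 39.5 69
```

```text
t 12.8 pos [498.4 213.3  87.6] th 68.43 xaxis [ 0.002 -0.001 -1.   ] F [-5.1 -2.3 18. ] T [-0.51  1.72  0.24] w 43.5 q6 -2.65
d(m) [ 0.0016 -0.0006 -0.0005] w(deg) [-0.57  0.11  0.  ]
223 224
```

View pics/a5.png

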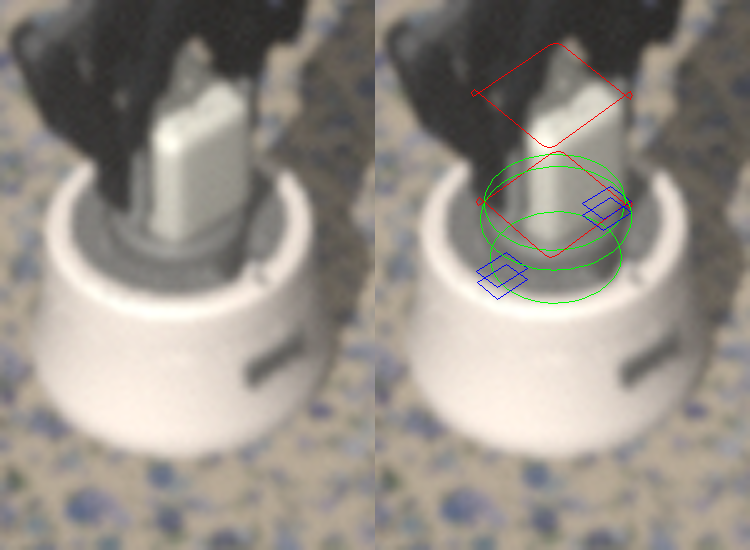

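{"op": "arm_command", "data": {"rows": [{"dx":0.003,"dy":-0.0005,"dz":-0.0005,"wx":1,"wy":0.1,"wz":0,"gripper":1},{"dx":0.003,"dy":-0.0005,"dz":-0.0005,"wx":2,"wy":0.1,"wz":0,"gripper":1},{"dx":0.003,"dy":-0.0005,"dz":-0.0005,"wx":3,"wy":0.1,"wz":0,"gripper":1},{"dx":0.003,"dy":-0.0005,"dz":-0.0005,"wx":4,"wy":0.1,"wz":0,"gripper":1},{"dx":0.003,"dy":-0.0005,"dz":-0.0005,"wx":4,"wy":0.1,"wz":0,"gripper":1},{"dx":0.003,"dy":-0.0005,"dz":-0.0005,"wx":4,"wy":0.1,"wz":0,"gripper":1},{"dx":0.003,"dy":-0.0005,"dz":-0.0005,"wx":4,"wy":0.1,"wz":0,"gripper":1},{"dx":0.003,"dy":-0.0005,"dz":-0.0005,"wx":4,"wy":0.1,"wz":0,"gripper":1}]}}

```text
clock: 13.7
position: [498.4, 213.3, 87.6]
ee_rot: [0.156, 0.689, -0.155, 0.691]
contact_force: [-6.1, -0.9, 19.9]
gripper_width: 43.4
```

```bash
python3 go.py 497.7 213.0 86 69
```

```text
t 13.7 pos [498.4 213.3  87.6] th 64.58 xaxis [ 0.003  0.    -1.   ] F [-6.1 -0.9 19.9] T [-0.44  2.11  0.26] w 43.4 q6 -2.72
d(m) [ 0.0016 -0.0006 -0.0005] w(deg) [-4.42  0.13 -0.06]
```

{"op": "arm_command", "data": {"rows": [{"dx":0.003,"dy":-0.0005,"dz":-0.0005,"wx":1,"wy":0.1,"wz":0,"gripper":1},{"dx":0.003,"dy":-0.0005,"dz":-0.0005,"wx":2,"wy":0.1,"wz":0,"gripper":1},{"dx":0.003,"dy":-0.0005,"dz":-0.0005,"wx":3,"wy":0.1,"wz":0,"gripper":1},{"dx":0.003,"dy":-0.0005,"dz":-0.0005,"wx":3,"wy":0.1,"wz":0,"gripper":1},{"dx":0.003,"dy":-0.0005,"dz":-0.0005,"wx":3,"wy":0.1,"wz":0,"gripper":1},{"dx":0.003,"dy":-0.0005,"dz":-0.0005,"wx":3,"wy":0.1,"wz":0,"gripper":1},{"dx":0.003,"dy":-0.0005,"dz":-0.0005,"wx":3,"wy":0.1,"wz":0,"gripper":1},{"dx":0.003,"dy":-0.0005,"dz":-0.0005,"wx":3,"wy":0.1,"wz":0,"gripper":1}]}}

```text
clock: 14.5
position: [498.4, 213.3, 87.6]
ee_rot: [0.173, 0.685, -0.172, 0.687]
contact_force: [-6.8, -0.8, 19.6]
gripper_width: 43.4
```

```bash
python3 go.py 497.7 213.0 86 69
```

```text
t 14.5 pos [498.4 213.3  87.6] th 61.73 xaxis [ 0.003  0.001 -1.   ] F [-6.8 -0.8 19.6] T [-0.54  2.16  0.17] w 43.4 q6 -2.77
d(m) [ 0.0016 -0.0006 -0.0005] w(deg) [-7.27  0.15 -0.12]
```

```bash
python3 shot.py pics/a6.png 39.5 62; python3 - <<'E'
from bench import arm,get_image
for i in range(3): print(arm.read_state()["wrist_torque"].round(2)); get_image("top")
E
```

```text
223 224
[-0.52  2.25  0.24]
[-0.57  2.19  0.19]
[-0.59  2.17  0.16]
```

View pics/a6.png

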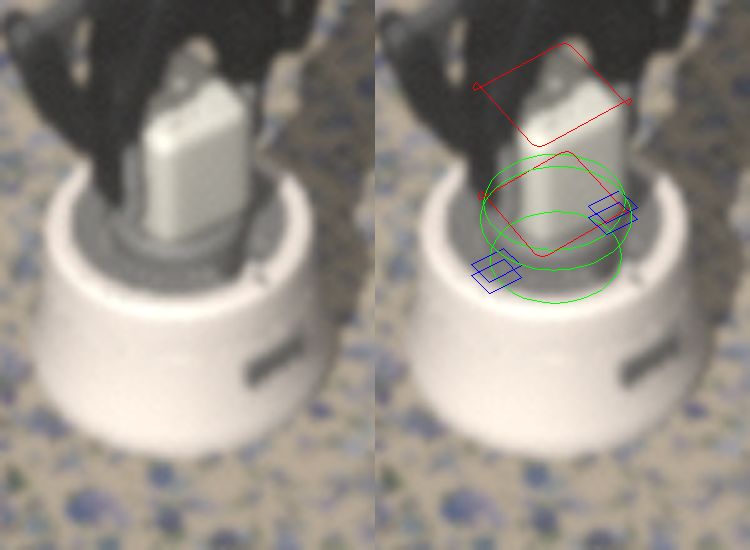

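View pics/a6t.png

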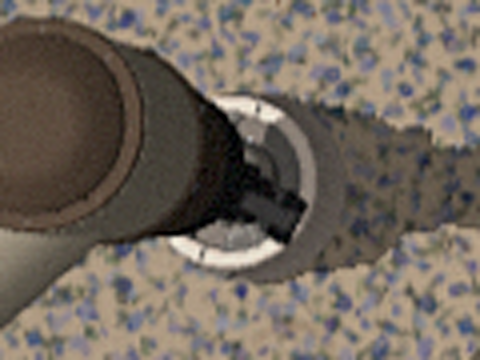

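{"op": "arm_command", "data": {"rows": [{"dx":0.003,"dy":-0.0005,"dz":-0.0008,"wx":1,"wy":0.1,"wz":0,"gripper":1},{"dx":0.003,"dy":-0.0005,"dz":-0.0008,"wx":2,"wy":0.1,"wz":0,"gripper":1},{"dx":0.003,"dy":-0.0005,"dz":-0.0008,"wx":3,"wy":0.1,"wz":0,"gripper":1},{"dx":0.003,"dy":-0.0005,"dz":-0.0008,"wx":3,"wy":0.1,"wz":0,"gripper":1},{"dx":0.003,"dy":-0.0005,"dz":-0.0008,"wx":3,"wy":0.1,"wz":0,"gripper":1},{"dx":0.003,"dy":-0.0005,"dz":-0.0008,"wx":3,"wy":0.1,"wz":0,"gripper":1},{"dx":0.003,"dy":-0.0005,"dz":-0.0008,"wx":3,"wy":0.1,"wz":0,"gripper":1},{"dx":0.003,"dy":-0.0005,"dz":-0.0008,"wx":3,"wy":0.1,"wz":0,"gripper":1}]}}

```text
clock: 15.55
position: [498.4, 213.3, 87.6]
ee_rot: [0.189, 0.68, -0.188, 0.683]
contact_force: [-5.0, -1.7, 18.2]
gripper_width: 43.3
```

```bash
python3 go.py 497.7 213.0 86 69
```

```text
t 15.55 pos [498.4 213.3  87.6] th 59.08 xaxis [ 0.004  0.001 -1.   ] F [-5.  -1.7 18.2] T [-0.81  1.85  0.93] w 43.3 q6 -2.82
d(m) [ 0.0016 -0.0006 -0.0005] w(deg) [-9.92  0.21 -0.15]
```

{"op": "arm_command", "data": {"rows": [{"dx":0.003,"dy":-0.0003,"dz":-0.0005,"wx":0.1,"wy":0.2,"wz":0,"gripper":1},{"dx":0.003,"dy":-0.0003,"dz":-0.0005,"wx":0.1,"wy":0.2,"wz":0,"gripper":1},{"dx":0.003,"dy":-0.0003,"dz":-0.0005,"wx":0.1,"wy":0.2,"wz":0,"gripper":1},{"dx":0.003,"dy":-0.0003,"dz":-0.0005,"wx":0.1,"wy":0.2,"wz":0,"gripper":1},{"dx":0.003,"dy":-0.0003,"dz":-0.0005,"wx":0.1,"wy":0.2,"wz":0,"gripper":1},{"dx":0.003,"dy":-0.0003,"dz":-0.0005,"wx":0.1,"wy":0.2,"wz":0,"gripper":1},{"dx":0.003,"dy":-0.0003,"dz":-0.0005,"wx":0.1,"wy":0.2,"wz":0,"gripper":1},{"dx":0.003,"dy":-0.0003,"dz":-0.0005,"wx":0.1,"wy":0.2,"wz":0,"gripper":1}]}}

```text
clock: 16.35
position: [498.4, 213.3, 87.6]
ee_rot: [0.188, 0.681, -0.186, 0.683]
contact_force: [-7.5, -1.2, 19.9]
gripper_width: 43.6
```

```bash
python3 go.py 497.7 213.0 86 59; python3 shot.py pics/a7.png 39.5 59; python3 - <<'E'
from bench import get_image,models
import cv2
d=get_image("scene");cv2.imwrite("pics/fin.png",d["img"][:,:,::-1])
for q in("timer","shaker","spice"):
    print(q,[(round(r["conf"],2),r["extent"]) for r in models.cut_out("scene",q)[:1]])
E
```

```text
t 16.35 pos [498.4 213.3  87.6] th 59.31 xaxis [ 0.003  0.001 -1.   ] F [-7.5 -1.2 19.9] T [-0.8   2.07  0.86] w 43.6 q6 -2.81
d(m) [ 0.0016 -0.0007 -0.0005] w(deg) [ 0.31  0.13 -0.16]
223 224
timer []
shaker [(0.87, [197.2, 183.0, 215.2, 221.5])]
spice [(0.96, [202.0, 154.3, 220.0, 198.1])]
```

View pics/fin.png

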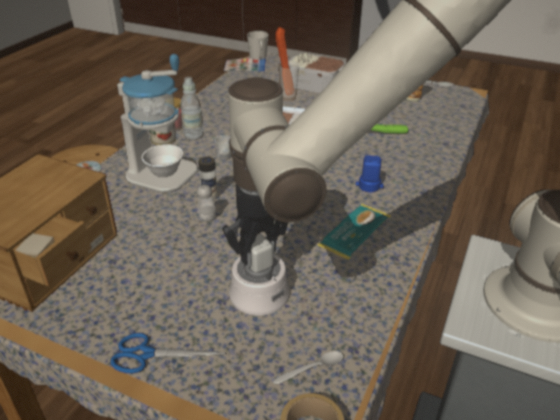

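View pics/a7.png

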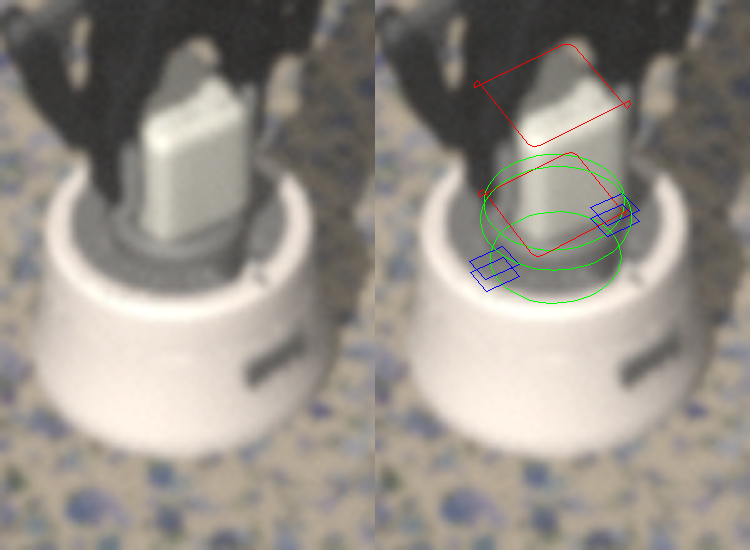

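```bash
python3 - <<'E'
from bench import arm,models,get_image
get_image("top")
for q in("timer","shaker","spice"): print(q,[(round(r["conf"],2),r["extent"]) for r in models.cut_out("top",q)[:2]])
s=arm.read_state();print(s["position"],s["contact_force"],s["wrist_torque"])
print(arm.job_done())
E
```

```text
timer [(0.73, [274.7, 188.3, 296.9, 214.0])]
shaker [(0.87, [262.7, 144.1, 274.2, 166.1])]
spice [(0.65, [283.1, 122.2, 308.7, 150.9])]
[498.4188529  213.32905363  87.62880258] [-7.32572263 -1.50691234 18.47589995] [-0.77930645  2.1493755   0.90915206]
the job is handed in; nothing more can be done
None
```

The cup is in the grinder, pressed down and turned clockwise, and I handed the job in with the gripper still holding it there.

- **Pick and insertion:** I gripped the aluminium cup across its lug axis. It went into the collar with the lugs through the notches.
- **Pressing:** At the end the tool was pushing down with about 18–20 N. The tool had stopped at z = 87.6 mm, and 3 mm more of commanded push did not move it, so I take that as the floor.
- **Turning:** I turned the cup clockwise until the turning resistance jumped from about 0.2 to 0.9 N m. I take that as the end stop.
- **Time:** The clock read about 16.5 s at hand-in.
- **Bystanders:** In the last top picture the timer, shaker and spice jar were where they started, to within about 4 pixels. The timer was hidden by the arm in the last scene picture, so only the top camera confirms it.

Two readings did not match what I expected:

- **Turn angle:** The stop came at about 99–100° of cup turn. The carrier's own stop is 91.7°, so with the 5° of play I expected about 97°. I put the rest down to play on both sides plus a small yaw error at insertion.
- **Side force:** A side force of about 5–7 N stayed on the gripped cup throughout the press and turn.

I had no direct reading of the press and turn joints; the pressed and turned state is inferred from the forces, torque and pictures.

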